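# Feel which tin is nearly empty and serve its last drink chillers

### The job

Two identical lidded tins of steel drink chillers stand on either side of the serving bowl: one is full, the other is down to its last two, and those two are to be served. With both lids on, pick up one of the tins, tilt it slowly by about 25 degrees and hold it there a moment, to feel by its weight and by how the weight shifts which of the two it is, and stand it back on the worktop. Then take the lid off the nearly empty tin and lay it on the worktop, tip both chillers from low over the bowl into it, and stand the emptied tin upright on the worktop, open; the full tin must end shut and standing, never open the two together, and do not tip the bowl or push it off the middle of its round board.

Things in the scene. Friction and masses are not known exactly. Their poses are not given: they have to be found in the camera images.
- tin_a: one of two identical oblong tins of plain brushed metal, 66 mm wide (own x), 100 long (own y), 52 high, walls and floor 2.5 mm; origin at the centre of its underside, z up; empty about 0.14 kg (10% either way). Starts with its lid on, long sides roughly along world y; either side of the bowl, and full or nearly empty, by chance. Shut, the full tin weighs about 0.49 kg, the other 0.29 kg
- tin_b: the other tin, in all like tin_a. Chillers: polished steel pebbles, nearly round, 28 to 29 mm across, 50 g each. The full tin holds six, one layer of two by three on its floor that can hardly move; the nearly empty one holds two, which roll on its floor and settle at the low end when it is tilted lengthwise
- tin_a_mouth (a point): centre of the mouth of tin_a, level with its rim, 52 mm above its underside
- tin_b_mouth (a point): centre of the mouth of tin_b, level with its rim, 52 mm above its underside
- lid_a: pale wooden lid of tin_a: plate 66 x 100 x 5 mm on the rim, plug 57 x 91 mm reaching 8 mm into the mouth (2 mm play all round), loose, 0.05 kg. Origin: centre of the plate's underside, z up, 52 mm above the tin's underside when on. In the middle a round knob 17 mm high (top 22 mm above the origin), neck 16 mm, 23 mm across near its top
- lid_b: pale wooden lid of tin_b: plate 66 x 100 x 5 mm on the rim, plug 57 x 91 mm reaching 8 mm into the mouth (2 mm play all round), loose, 0.05 kg. Origin: centre of the plate's underside, z up, 52 mm above the tin's underside when on. In the middle a round knob 17 mm high (top 22 mm above the origin), neck 16 mm, 23 mm across near its top
- bowl: a loose white ceramic serving bowl, outer rim 160 mm across, 58 mm high, wall 5 mm, 0.35 kg, standing empty on the round board (rim 72 mm above the worktop); origin at the centre of its underside, z up
- board: a fixed round wooden board 176 mm across and 14 mm high under the bowl; origin at the centre of its underside, on the worktop

How it is judged:
By the outcome, as a careful person would: the job done as asked, in the order asked, and still so for the second after the job is handed in, with the robot touching nothing.
It also fails if it takes over 72 s, if anything falls off the work surface, if the arm or the gripper's body presses on something with over 40 N, if the wrist force passes 120 N, or if a joint passes its speed limit or range.

### The arm

A 6-joint arm with a two-finger parallel gripper is mounted at the origin on a cart in front of the work surface, level with it; the furniture and walls round the work are solid. World frame = base frame: x ahead of the robot, y to its left, z up, the work surface at z = 0. Lengths are in mm, angles in rad, forces in N, time in s.
With the tool pointing down it reaches from about 350 to 875 mm from the base axis. Payload 4.2 kg.
Tool frame: the origin (TCP) lies at the very end of the fingers, on their centre line; the grasp point (between the pads) lies 19 mm behind it; z points along the fingers, y is the line along which they close (so a half turn about z gives the same grasp; the last joint's range is limited). The gripper opens to 85 mm and grips with 20 to 120 N. Pads are 22 mm wide; open, the fingers measure 114 mm over their backs; the gripper's body (76 mm by 85 mm) begins 54 mm behind the grasp point. The pads swing forward as they close: fully open they stand 13 mm farther back than shut.
Start: joints at [-1.054, 0.385, 0.008, 0, -1.194, -0.259], TCP at [159.363, -604.32, 231.312] pointing down, gripper open.
Joint ranges: [-3.14, 3.14], [-1.21, 2.06], [-1.07, 1.41], [-3.16, 2.05], [-2.99, -0.16], [-3.1, 3.1]. Speed limits (rad/s): [2.79, 2.79, 3.14, 3.14, 3.14, 3.14].

### API

Orientations are given as a unit quaternion [x, y, z, w].
In Python, from bench import read_state, get_image, camera_model, job_done gives the robot as it stands.
- The arm moves only by the shell command python3 -m handwheel 'ROWS'. ROWS is JSON, a list of rows, each a list of 7 numbers: the shift along the tool's x, y, z in m, then the turn, a rotation vector about the tool's x, y, z in rad, then the gripper's target within -1 to 1 (fully open at 1, half-way at 0, shut at -1). In form: [[dx, dy, dz, wx, wy, wz, jaw], ...]. A call has 1 to 10 rows; each row is the pose to reach, as a shift and turn from the pose commanded when the call began, along the tool's axes at that moment; what a row does not reach only later rows make up. A row lasts 1/8 s, in which the tool goes at most 62.5 mm and 10.7 degrees, less where a joint would pass 70% of its speed; a pose out of reach is approached as far as the arm can. A call with a gripper value outside its range is refused whole. The fingers move at their own pace and stop on an object; the grip force is fixed at half the most. Time passes only in rows, so rows that repeat a pose let the fingers close. It gives the time, the measured TCP pose, the force, the opening and the grip force at its end, in the units of the state.
- read_state(): the state, without advancing time (a new reading comes with each control period).
- get_image(name): name is "scene" or "top" or "wrist"; returns (picture, depth): 384x512x3 uint8, blue, green, red; 384x512 float32, mm along the optical axis (not along the pixel's ray), 0 where there is no reading.
- camera_model(name): a dict with "K" (3x3 intrinsics, pixels), "dist" ([k1, k2, p1, p2, k3] as OpenCV has them; the pictures are not rectified), "rvec" (rotation vector, rad) and "tvec" (3), from world to camera coordinates, as OpenCV has them; the wrist camera has in their place "hand_eye" (4x4, takes a point from camera to tool coordinates, whose origin is the TCP and whose axes are the flange's). Camera axes: x right, y down, z forward; pixel columns grow to the right and rows downward; lengths in mm; the calibration is good to about 2 mm. A picture is of the moment at which its call begins: read the wrist's pose just before it. camera_model takes no time and is no camera call.
- job_done(): hands the job in; it is judged then, once.
The state is a dict: "clock": time; "joints": joint angles; "joint_vel": joint speeds; "joint_efforts": joint torques, N m; "position": TCP position; "ee_rot": TCP orientation; "contact_force": force on the tool from outside, world axes, zero at the start; "wrist_torque": the same for the moment, N m; "gripper_width": finger opening in mm; "grasp_force": force on a finger pad.
Only numpy, scipy, OpenCV 4.12 (cv2) and the standard library are available. Lean on these libraries where they do the work, as an engineer would, in place of code of your own. Each camera call takes 0.05 s, during which the arm holds its last target. There are 200 camera calls.

## Working session

There is one attempt and no reset: what is moved stays moved. The work goes in short steps, Python scripts to look and compute and a shell command to move; the robot and the scene stay as the last step left them, time stands still between calls to the robot, and variables do not carry over. Pictures are saved under pics/ and viewed, at most 12 in all, crops included, and the job is handed in when it is done.

```bash
ls; mkdir -p pics
python3 - <<'E'
from bench import *
import cv2
s=read_state();print({k:s[k] for k in ['clock','position','ee_rot','contact_force','gripper_width']})
a,_=get_image("top");b,_=get_image("scene")
cv2.imwrite("pics/top0.png",a);cv2.imwrite("pics/scene0.png",b)
for n in ["top","scene","wrist"]:print(n,camera_model(n))
E
```

```text
pics
{'clock': 0.0, 'position': array([ 159.23354548, -603.78469142,  230.23564165]), 'ee_rot': array([-1.28467660e-01,  9.91713111e-01,  1.06186686e-03, -1.94802328e-04]), 'contact_force': array([-0.27343868, -0.17886867,  0.86677723]), 'gripper_width': 85.2984669484372}
top {'K': array([[356.08158261,   0.        , 255.17527174],
       [  0.        , 356.08158261, 191.27519455],
       [  0.        ,   0.        ,   1.        ]]), 'dist': array([0.02851125, 0.        , 0.        , 0.        , 0.        ]), 'rvec': array([ 2.16248166, -2.1183441 ,  0.23228709]), 'tvec': array([-39.64029748, 527.21572445, 821.48329657])}
scene {'K': array([[451.15541308,   0.        , 249.29211958],
       [  0.        , 451.15541308, 186.10038211],
       [  0.        ,   0.        ,   1.        ]]), 'dist': array([0.04552435, 0.        , 0.        , 0.        , 0.        ]), 'rvec': array([ 1.2882169 , -2.274435  ,  0.88938348]), 'tvec': array([249.48491497, 385.73463755, 871.61930744])}
wrist {'K': array([[296.65804618,   0.        , 254.76780443],
       [  0.        , 296.65804618, 193.99200604],
       [  0.        ,   0.        ,   1.        ]]), 'dist': array([-0.01409343,  0.        ,  0.        ,  0.        ,  0.        ]), 'hand_eye': array([[-1.61795431e-04, -9.54465984e-01, -2.98319727e-01,
         7.65401420e+01],
       [ 9.99999550e-01,  1.24344364e-04, -9.40192008e-04,
        -5.56161974e-01],
       [ 9.34475667e-04, -2.98319745e-01,  9.54465534e-01,
        -1.41308087e+02],
       [ 0.00000000e+00,  0.00000000e+00,  0.00000000e+00,
         1.00000000e+00]])}
```

View pics/top0.png

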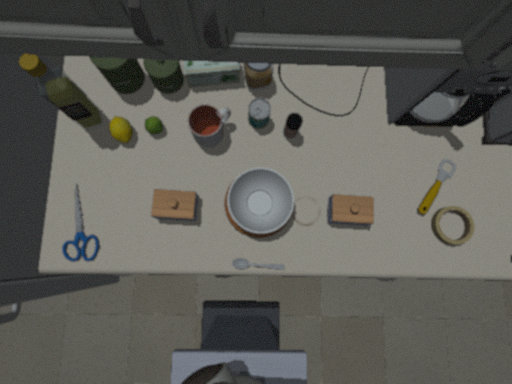

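View pics/scene0.png

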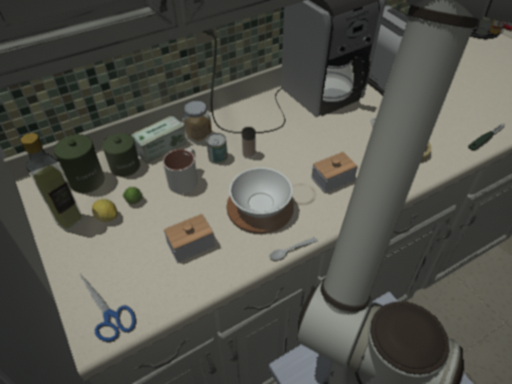

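The top view shows the lids at about (175,204) and (352,209), the bowl at (261,202) on its board, a spoon at (258,265) and a mat ring at (306,211).

```bash
cat > h.py <<'E'
import numpy as np, cv2
from bench import *
from scipy.spatial.transform import Rotation as R
def cam(name, st=None):
    m=camera_model(name)
    if name!="wrist":
        Rc,_=cv2.Rodrigues(m["rvec"]); t=np.array(m["tvec"])
        return m,Rc.T,-Rc.T@t
    T=np.array(m["hand_eye"]); Rt=R.from_quat(st["ee_rot"]).as_matrix()
    return m,Rt@T[:3,:3],Rt@T[:3,3]+st["position"]
def pts(c,uv,z):
    m,A,o=c
    u=cv2.undistortPoints(np.float32(uv).reshape(-1,1,2),m["K"],m["dist"]).reshape(-1,2)
    d=np.c_[u,np.ones(len(u))]@A.T
    return o+d*((z-o[2])/d[:,2])[:,None]
def grab(name):
    st=read_state(); im,d=get_image(name); return st,im,d,cam(name,st)
def rect(c,mask,z):
    cs,_=cv2.findContours(mask,cv2.RETR_EXTERNAL,cv2.CHAIN_APPROX_NONE)
    k=max(cs,key=cv2.contourArea); P=pts(c,k[:,0],z)[:,:2]
    (x,y),(w,h),a=cv2.minAreaRect(np.float32(P))
    if w>h: w,h,a=h,w,a-90     # a: turn of long side from world y
    return np.round([x,y,w,h,(a+90)%180-90],1)
def wood(im):
    hsv=cv2.cvtColor(im,cv2.COLOR_BGR2HSV)
    return cv2.morphologyEx(cv2.inRange(hsv,(5,80,70),(22,220,255)),cv2.MORPH_CLOSE,np.ones((9,9)))
E
python3 - <<'E'
from h import *
st,im,d,c=grab("top")
m=wood(im)
for x0,x1 in((140,210),(320,385)):
    q=np.zeros_like(m);q[175:235,x0:x1]=m[175:235,x0:x1]; print(rect(c,q,57))
# bowl rim : grey bright low saturation blob
hsv=cv2.cvtColor(im,cv2.COLOR_BGR2HSV)
roi=np.zeros_like(m);roi[160:245,222:297]=1
b=cv2.inRange(hsv,(0,0,0),(180,60,255))*roi
g=hsv[...,1]; print(g[202,222:300:4],hsv[202,222:300:4,2], hsv[202,222:300:4,0])
# depth-based
h,w=d.shape; vv,uu=np.mgrid[0:h,0:w]
u=cv2.undistortPoints(np.float32(np.c_[uu.ravel(),vv.ravel()]).reshape(-1,1,2),c[0]["K"],c[0]["dist"]).reshape(-1,2)
P=(c[2]+(np.c_[u,np.ones(len(u))]*d.ravel()[:,None])@c[1].T).reshape(h,w,3)
Z=P[...,2]
for n,lo,hi in(("rim",62,85),("board",8,20)):
    mk=(Z>lo)&(Z<hi)&(roi>0); q=P[mk][:,:2]
    (cx,cy),r=cv2.minEnclosingCircle(np.float32(q)); print(n,cx,cy,r,np.median(Z[mk]))
for x0,x1 in((150,200),(330,375)): 
    z=Z[185:225,x0:x1]; print(np.percentile(z,[1,50,90,99]))
print("table",np.median(Z[240:255,110:150]))
E
```

```text
[491.5 166.1  64.3  98.3  -2.3]
[ 488.8 -264.4   64.7   95.3   -2.5]
[17 92 15 13 22 17 20 17 17 17 13 19 20 24 14 15 18 13  8 19] [137 108 101 100 118 132 138 161 164 164 159 165 163 150 147 140 127 116
 124 135] [ 27  12 115 120  96 103 104  95 104  98  98 100  97  99 113 101 107 100
  23  30]
rim 504.4093322753906 -41.475528717041016 79.43798065185547 70.19838584123045
board 504.7828674316406 -39.613006591796875 87.47734069824219 15.24392259579605
[-2.98332583 55.49908318 58.88164322 74.92336871]
[-2.90797183 55.62024022 58.82843404 75.0709042 ]
table 0.16396609392990058
```

```bash
cat >> h.py <<'E'
def go(p, Rw=None, st=None):
    """tool-axes shift (m) and rotation vector to reach world TCP p (mm), orientation matrix Rw"""
    st=st or read_state(); T=R.from_quat(st["ee_rot"]).as_matrix()
    w=R.from_matrix(T.T@Rw).as_rotvec() if Rw is not None else np.zeros(3)
    print("go", np.round(np.r_[T.T@(np.array(p,float)-st["position"])/1000,w],4))
def down(ax):  # tool z down, tool x at azimuth ax deg
    a=np.radians(ax); x=np.array([np.cos(a),np.sin(a),0]); z=np.array([0,0,-1.]); return np.c_[x,np.cross(z,x),z]
E
python3 -c "
from h import *
go([489,-290,160],down(-92.4))"
```

```text
go [-3.9890e-01  2.1940e-01  7.0800e-02  1.5000e-03  9.0000e-04 -1.2712e+00]
```

```bash
R='[-0.399,0.219,0.071,0,0,-1.271,1]'; python3 -m handwheel '[[-0.399,0.219,0.071,0,0,-1.271,1],[-0.399,0.219,0.071,0,0,-1.271,1],[-0.399,0.219,0.071,0,0,-1.271,1],[-0.399,0.219,0.071,0,0,-1.271,1],[-0.399,0.219,0.071,0,0,-1.271,1],[-0.399,0.219,0.071,0,0,-1.271,1],[-0.399,0.219,0.071,0,0,-1.271,1],[-0.399,0.219,0.071,0,0,-1.271,1],[-0.399,0.219,0.071,0,0,-1.271,1],[-0.399,0.219,0.071,0,0,-1.271,1]]'
python3 - <<'E'
from h import *
st,im,d,c=grab("wrist"); cv2.imwrite("pics/w1.png",im)
print(st["clock"],st["position"],st["ee_rot"],st["joints"])
print(rect(c,wood(im),57))
E
```

```text
clock: 1.4
position: [488.6, -291.5, 160.3]
ee_rot: [-0.692, 0.722, 0.0, -0.0]
contact_force: [-0.5, -0.2, 0.0]
gripper_width: 85.2
grasp_force: 0.0
1.4 [ 488.57212221 -291.45812325  160.33386037] [-6.91559528e-01  7.22319426e-01  2.02438109e-04 -1.58106697e-04] [-2.53126154e-01  3.51489766e-01 -2.33566807e-01  6.70310570e-05
 -9.86250432e-01  2.09584653e-01]
[ 489.9 -268.5   64.5   98.2   -2.6]
```

View pics/w1.png

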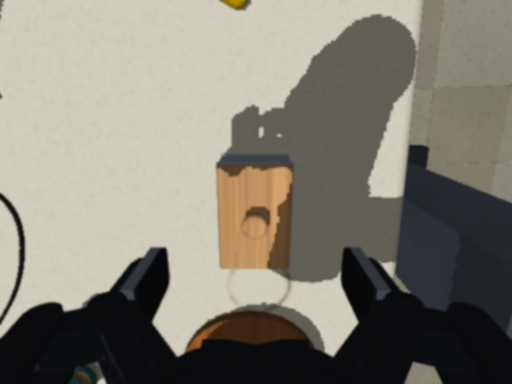

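The wrist view shows the right-hand lid square to the gripper at columns 217–293, rows 163–270, with its knob at (255,227). The position agrees with the top view to within about 4 mm.

Run:
```python
from h import *
st,im,d,c=grab("wrist")
print("knob",pts(c,[(255,222)],73))
go([489.5,-267,8],down(-92.5))
```

```text
knob [[ 489.02992375 -272.8804593    73.        ]]
go [-2.490e-02  1.000e-04  1.526e-01 -2.000e-04 -1.000e-04 -6.000e-04]
```

```bash
python3 -m handwheel '[[-0.024,0,0.04,0,0,0,1],[-0.024,0,0.08,0,0,0,1],[-0.024,0,0.12,0,0,0,1],[-0.024,0,0.14,0,0,0,1],[-0.024,0,0.152,0,0,0,1],[-0.024,0,0.152,0,0,0,1]]'
python3 -m handwheel '[[0,0,0,0,0,0,-1],[0,0,0,0,0,0,-1],[0,0,0,0,0,0,-1],[0,0,0,0,0,0,-1],[0,0,0,0,0,0,-1],[0,0,0,0,0,0,-1]]'
```

```text
clock: 2.25
position: [489.8, -267.4, 8.1]
ee_rot: [-0.692, 0.722, 0.0, -0.0]
contact_force: [0.2, 0.4, 0.5]
gripper_width: 85.3
grasp_force: 0.0
clock: 3.0
position: [491.1, -267.2, 9.7]
ee_rot: [-0.692, 0.722, -0.001, 0.0]
contact_force: [-0.5, 0.2, 5.9]
gripper_width: 65.2
grasp_force: 68.7
```

```bash
python3 -m handwheel '[[0,0,-0.012,0,0,0,-1],[0,0,-0.03,0,0,0,-1],[0,0,-0.05,0,0,0,-1],[0,0,-0.07,0,0,0,-1],[0,0,-0.08,0,0,0,-1],[0,0,-0.08,0,0,0,-1],[0,0,-0.08,0,0,0,-1],[0,0,-0.08,0,0,0,-1]]'
python3 -c "
from bench import *
s=read_state();print(s['contact_force'],s['wrist_torque'],s['joints'])"
```

```text
clock: 4.0
position: [489.7, -266.6, 87.3]
ee_rot: [-0.692, 0.722, 0.001, -0.0]
contact_force: [-0.0, -0.2, -5.3]
gripper_width: 65.3
grasp_force: 68.1
[-0.04925146 -0.24834958 -5.33664928] [-0.03212742  0.03218765  0.06293947] [-2.08081706e-01  4.19346381e-01 -3.43629384e-01 -3.26149079e-04
 -8.09891445e-01  1.66076880e-01]
```

The weight reads 5.3 N, so this is the full tin. Now I tilt it 25° and hold.

```bash
python3 -m handwheel '[[0,0,0,0,0.04,0,-1],[0,0,0,0,0.08,0,-1],[0,0,0,0,0.13,0,-1],[0,0,0,0,0.18,0,-1],[0,0,0,0,0.23,0,-1],[0,0,0,0,0.28,0,-1],[0,0,0,0,0.33,0,-1],[0,0,0,0,0.38,0,-1],[0,0,0,0,0.42,0,-1],[0,0,0,0,0.44,0,-1]]'
python3 -m handwheel '[[0,0,0,0,0,0,-1],[0,0,0,0,0,0,-1],[0,0,0,0,0,0,-1],[0,0,0,0,0,0,-1],[0,0,0,0,0,0,-1],[0,0,0,0,0,0,-1],[0,0,0,0,0,0,-1],[0,0,0,0,0,0,-1],[0,0,0,0,0,0,-1],[0,0,0,0,0,0,-1]]'
python3 - <<'E'
from h import *
s=read_state();print(s['contact_force'],s['wrist_torque'],s['joints'])
im,_=get_image("scene"); cv2.imwrite("pics/s1.png",im)
E
```

```text
clock: 5.25
position: [490.2, -266.5, 87.5]
ee_rot: [-0.676, 0.704, -0.151, -0.158]
contact_force: [0.1, -1.3, -4.9]
gripper_width: 65.5
grasp_force: 67.9
clock: 6.5
position: [490.3, -266.9, 88.3]
ee_rot: [-0.675, 0.704, -0.151, -0.158]
contact_force: [-0.9, 0.0, -4.9]
gripper_width: 65.6
grasp_force: 67.9
[-0.86332078  0.03975304 -4.89006802] [ 1.39264262 -0.00788622 -0.0214963 ] [-0.0643294   0.38453868 -0.72940385  0.82853117 -0.61608041 -0.70252116]
```

View pics/s1.png

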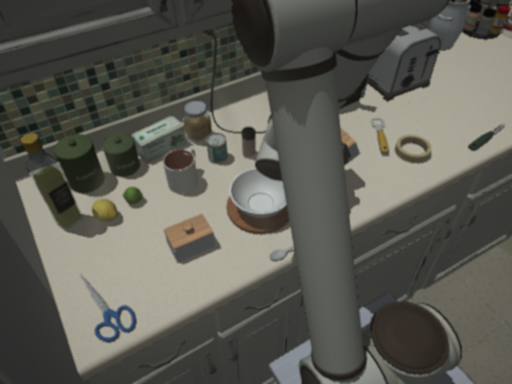

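The tin is held tilted 25.2° and the weight is 4.9 N, so it is the full one. The nearly empty tin is the left-hand one. I untilt this tin and set it back.

```bash
python3 -m handwheel '[[0,0,0,0,-0.06,0,-1],[0,0,0,0,-0.12,0,-1],[0,0,0,0,-0.18,0,-1],[0,0,0,0,-0.24,0,-1],[0,0,0,0,-0.30,0,-1],[0,0,0,0,-0.36,0,-1],[0,0,0,0,-0.41,0,-1],[0,0,0,0,-0.44,0,-1],[0,0,0,0,-0.44,0,-1],[0,0,0,0,-0.44,0,-1]]'
python3 -m handwheel '[[0,0,0.02,0,0,0,-1],[0,0,0.04,0,0,0,-1],[0,0,0.055,0,0,0,-1],[0,0,0.065,0,0,0,-1],[0,0,0.071,0,0,0,-1],[0,0,0.075,0,0,0,-1],[0,0,0.078,0,0,0,-1],[0,0,0.078,0,0,0,-1],[0,0,0.078,0,0,0,-1]]'
```

```text
clock: 7.8
position: [489.9, -266.7, 88.1]
ee_rot: [-0.692, 0.722, 0.0, -0.0]
contact_force: [0.8, 0.3, -4.5]
gripper_width: 65.8
grasp_force: 68.4
clock: 8.93
position: [490.6, -266.9, 10.6]
ee_rot: [-0.692, 0.722, -0.0, 0.0]
contact_force: [-0.8, 0.6, -4.6]
gripper_width: 65.6
grasp_force: 68.5
```

```bash
python3 -m handwheel '[[0,0,0.001,0,0,0,-1],[0,0,0.0015,0,0,0,-1],[0,0,0.0015,0,0,0,-1]]'
python3 -m handwheel '[[0,0,0,0,0,0,0.6],[0,0,0,0,0,0,1],[0,0,0,0,0,0,1],[0,0,0,0,0,0,1],[0,0,0,0,0,0,1]]'
python3 -m handwheel '[[0,0,-0.02,0,0,0,1],[0,0,-0.06,0,0,0,1],[0,0,-0.11,0,0,0,1],[0,0,-0.15,0,0,0,1],[0,0,-0.16,0,0,0,1]]'
python3 - <<'E'
from h import *
st=read_state()
go([491.5,140,170],down(-92.4))
E
```

```text
clock: 9.3
position: [490.6, -266.9, 9.7]
ee_rot: [-0.692, 0.722, -0.0, 0.0]
contact_force: [-3.3, 1.5, 3.6]
gripper_width: 65.3
grasp_force: 69.1
clock: 9.93
position: [490.4, -266.9, 8.7]
ee_rot: [-0.692, 0.722, 0.0, -0.0]
contact_force: [0.2, 0.7, -0.4]
gripper_width: 85.4
grasp_force: 0.0
clock: 10.55
position: [491.8, -267.3, 172.1]
ee_rot: [-0.692, 0.722, -0.003, 0.002]
contact_force: [-0.8, 0.4, -1.7]
gripper_width: 85.8
grasp_force: 0.0
go [-4.069e-01  1.730e-02  1.400e-03 -6.100e-03 -1.500e-03  2.000e-04]
```

```bash
python3 -m handwheel '[[-0.06,0.002,0,0,0,0,1],[-0.12,0.005,0,0,0,0,1],[-0.18,0.008,0,0,0,0,1],[-0.24,0.01,0,0,0,0,1],[-0.3,0.013,0,0,0,0,1],[-0.36,0.016,0,0,0,0,0.5],[-0.407,0.017,0,0,0,0,0.2],[-0.407,0.017,0,0,0,0,0],[-0.407,0.017,0,0,0,0,0]]'
python3 - <<'E'
from h import *
st,im,d,c=grab("wrist"); cv2.imwrite("pics/w2.png",im)
print(st["position"],st["joints"],rect(c,wood(im),57))
g=cv2.medianBlur(cv2.cvtColor(im,cv2.COLOR_BGR2GRAY),3)
k=cv2.HoughCircles(g[130:300,200:310],cv2.HOUGH_GRADIENT,1,20,param1=60,param2=12,minRadius=9,maxRadius=17)
print(None if k is None else k[0][:3]+[200,130,0])
E
```

```text
clock: 11.68
position: [489.7, 140.1, 167.9]
ee_rot: [-0.692, 0.722, 0.0, -0.001]
contact_force: [0.3, -0.6, -0.0]
gripper_width: 42.6
grasp_force: 0.0
[489.72132799 140.11896851 167.88310154] [ 5.97585742e-01  2.49050385e-01 -3.63272371e-01 -3.89271885e-04
 -9.60756806e-01 -6.39219375e-01] [492.7 164.3  65.1  97.8  -2.6]
[[252.5        224.5         10.19999981]]
```

View pics/w2.png

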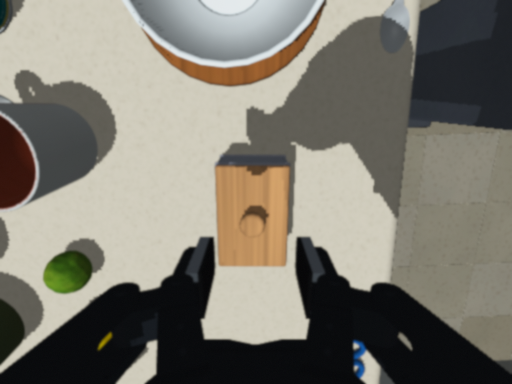

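The left lid is at columns 215–290, rows 163–267, with its knob top at (252,224).

Run:
```python
from h import *
st=read_state(); c=cam("wrist",st)
print(pts(c,[(252.5,224.5)],74))
go([492.5,164.5,60],down(-92.4))
```

```text
[[492.64297045 163.36367387  74.        ]]
go [-0.0251 -0.0017  0.1081  0.0016 -0.0009 -0.0009]
```

```bash
python3 -m handwheel '[[-0.0245,-0.002,0.04,0,0,0,0],[-0.0245,-0.002,0.08,0,0,0,0],[-0.0245,-0.002,0.1,0,0,0,0],[-0.0245,-0.002,0.108,0,0,0,0],[-0.0245,-0.002,0.108,0,0,0,0]]'
python3 -m handwheel '[[0,0,0,0,0,0,-1],[0,0,0,0,0,0,-1],[0,0,0,0,0,0,-1],[0,0,0,0,0,0,-1],[0,0,0,0,0,0,-1]]'
python3 -m handwheel '[[0,0,-0.005,0,0,0,-1],[0,0,-0.012,0,0,0,-1],[0,0,-0.025,0,0,0,-1],[0,0,-0.04,0,0,0,-1],[0,0,-0.06,0,0,0,-1],[0,0,-0.06,0,0,0,-1],[0,0,-0.06,0,0,0,-1]]'
python3 -c "
from h import *
go([495,305,70],down(-92.4))"
```

```text
clock: 12.35
position: [493.6, 164.1, 60.8]
ee_rot: [-0.692, 0.722, -0.0, -0.0]
contact_force: [0.4, 0.3, 0.2]
gripper_width: 42.6
grasp_force: 0.0
clock: 12.98
position: [494.3, 165.1, 62.2]
ee_rot: [-0.692, 0.722, -0.0, 0.001]
contact_force: [0.4, -1.6, 5.3]
gripper_width: 18.6
grasp_force: 58.7
clock: 13.85
position: [493.1, 164.8, 120.6]
ee_rot: [-0.692, 0.722, 0.0, -0.0]
contact_force: [-0.8, -0.2, -0.3]
gripper_width: 18.7
grasp_force: 58.7
go [-1.402e-01  4.000e-03  5.070e-02  5.000e-04  1.000e-04 -4.000e-04]
```

```bash
python3 -m handwheel '[[-0.04,0.001,0,0,0,0,-1],[-0.08,0.002,0,0,0,0,-1],[-0.12,0.004,0.02,0,0,0,-1],[-0.14,0.004,0.05,0,0,0,-1],[-0.14,0.004,0.075,0,0,0,-1],[-0.14,0.004,0.09,0,0,0,-1],[-0.14,0.004,0.097,0,0,0,-1],[-0.14,0.004,0.1,0,0,0,-1],[-0.14,0.004,0.1,0,0,0,-1]]'
python3 - <<'E'
from h import *
st,im,d,c=grab("wrist"); cv2.imwrite("pics/w3.png",im)
b,_=get_image("scene"); cv2.imwrite("pics/w3.png",np.hstack([cv2.resize(im,(400,300)),cv2.resize(b,(400,300))]))
E
```

```text
clock: 14.98
position: [495.7, 305.0, 21.4]
ee_rot: [-0.692, 0.722, -0.0, 0.001]
contact_force: [0.6, -0.8, -0.7]
gripper_width: 18.6
grasp_force: 58.7
```

View pics/w3.png

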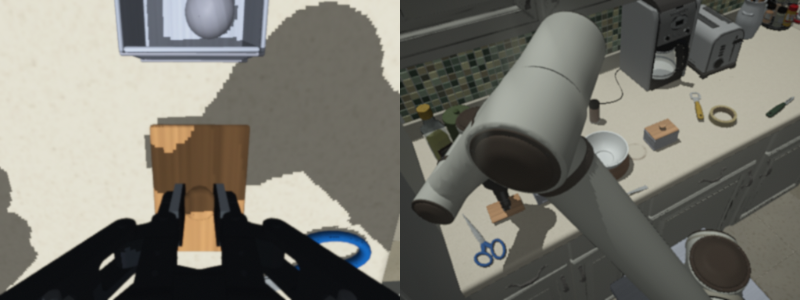

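The lid is held just above the worktop at about (200,190) in the left half. The open tin behind it shows a chiller at (210,15). I lower the lid and release it.

```bash
python3 -m handwheel '[[0,0,0.0015,0,0,0,-1],[0,0,0.003,0,0,0,-1],[0,0,0.003,0,0,0,-1]]'
python3 -m handwheel '[[0,0,0,0,0,0,0.2],[0,0,0,0,0,0,0.2],[0,0,0,0,0,0,0.2],[0,0,-0.03,0,0,0,0.5],[0,0,-0.09,0,0,0,1],[0,0,-0.12,0,0,0,1]]'
python3 - <<'E'
from h import *
go([493,105,150],down(-92.4))
E
```

```text
clock: 15.45
position: [495.5, 305.0, 18.3]
ee_rot: [-0.692, 0.722, -0.0, 0.0]
contact_force: [-0.0, -0.6, 2.7]
gripper_width: 18.9
grasp_force: 59.0
clock: 16.2
position: [496.4, 305.8, 141.1]
ee_rot: [-0.692, 0.722, -0.0, 0.002]
contact_force: [-0.5, -0.3, -0.4]
gripper_width: 85.3
grasp_force: 0.0
go [ 0.2007 -0.0049 -0.0095 -0.0035  0.0032  0.0004]
```

```bash
python3 -m handwheel '[[0.055,-0.001,-0.005,0,0,0,1],[0.11,-0.003,-0.009,0,0,0,1],[0.16,-0.004,-0.009,0,0,0,1],[0.195,-0.005,-0.009,0,0,0,1],[0.2,-0.005,-0.009,0,0,0,1],[0.2,-0.005,-0.009,0,0,0,1]]'
python3 - <<'E'
from h import *
st,im,d,c=grab("wrist"); cv2.imwrite("pics/w4.png",im)
print(st["position"]); go([492.5-1,136,12],down(-92.4))
E
```

```text
clock: 16.95
position: [492.2, 105.0, 146.9]
ee_rot: [-0.692, 0.722, -0.0, 0.0]
contact_force: [0.6, 0.7, -0.3]
gripper_width: 85.2
grasp_force: 0.0
[492.20226218 105.0351955  146.92545705]
go [-0.0303  0.0021  0.1349 -0.0005  0.0003  0.0003]
```

View pics/w4.png

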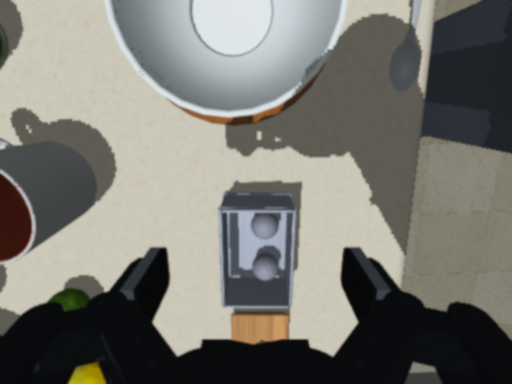

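The open tin shows both chillers, at (265,225) and (265,265), with its rim spanning columns 220–298, rows 207–308.

Run:
```python
from h import *
st=read_state(); c=cam("wrist",st)
P=pts(c,[(220,207),(298,207),(293,308),(223,308)],52);print(np.round(P,1),P.mean(0))
```

```text
[[522.  112.6  52. ]
 [456.1 115.4  52. ]
 [460.6 217.2  52. ]
 [527.  214.4  52. ]] [491.43835295 164.88729821  52.        ]
```

```bash
python3 -m handwheel '[[-0.031,0.003,0.04,0,0,0,1],[-0.031,0.003,0.08,0,0,0,1],[-0.031,0.003,0.11,0,0,0,1],[-0.031,0.003,0.135,0,0,0,1],[-0.031,0.003,0.135,0,0,0,1],[-0.031,0.003,0.135,0,0,0,0],[-0.031,0.003,0.135,0,0,0,-1],[-0.031,0.003,0.135,0,0,0,-1],[-0.031,0.003,0.135,0,0,0,-1],[-0.031,0.003,0.135,0,0,0,-1]]'
python3 -m handwheel '[[0,0,-0.01,0,0,0,-1],[0,0,-0.03,0,0,0,-1],[0,0,-0.06,0,0,0,-1],[0,0,-0.1,0,0,0,-1],[0,0,-0.14,0,0,0,-1],[0,0,-0.18,0,0,0,-1],[0,0,-0.205,0,0,0,-1],[0,0,-0.21,0,0,0,-1],[0,0,-0.21,0,0,0,-1]]'
python3 -c "
from h import *
print(read_state()['joints']);go([502,-73,220],down(-92.4))"
```

```text
clock: 18.25
position: [491.2, 136.9, 13.1]
ee_rot: [-0.692, 0.722, -0.0, 0.001]
contact_force: [-1.4, 3.4, 6.3]
gripper_width: 65.3
grasp_force: 67.7
clock: 19.38
position: [489.4, 135.5, 220.9]
ee_rot: [-0.692, 0.722, 0.0, -0.001]
contact_force: [-0.3, -0.3, -3.6]
gripper_width: 65.3
grasp_force: 67.1
[ 5.89883800e-01  1.94620666e-01 -2.88942880e-01 -7.83239985e-04
 -1.08902342e+00 -6.32054822e-01]
go [ 0.2078 -0.0215  0.001   0.0019 -0.0005 -0.0006]
```

```bash
python3 -m handwheel '[[0.02,-0.002,0,0,0,0,-1],[0.06,-0.006,0,0,0,0,-1],[0.1,-0.01,0,0,0,0,-1],[0.14,-0.015,0,0,0,0,-1],[0.18,-0.019,0,0,0,0,-1],[0.205,-0.022,0,0,0,0,-1],[0.208,-0.022,0,0,0,0,-1],[0.208,-0.022,0,0,0,0,-1]]'
python3 -m handwheel '[[0,0,0,0,0.06,0,-1],[0,0,0,0,0.15,0,-1],[0,0,0,0,0.26,0,-1],[0,0,0,0,0.38,0,-1],[0,0,0,0,0.5,0,-1],[0,0,0,0,0.62,0,-1],[0,0,0,0,0.74,0,-1],[0,0,0,0,0.86,0,-1],[0,0,0,0,0.96,0,-1],[0,0,0,0,1.0,0,-1]]'
python3 - <<'E'
from h import *
st=read_state();print(st['joints'],st['position'])
T=R.from_quat(st["ee_rot"]).as_matrix();print(T.T@[0,0,-1])
D=down(-92.4); 
for th in(75,90):
  print(th);go([502,-73,185],(R.from_matrix(D)*R.from_rotvec([0,np.radians(th),0])).as_matrix())
E
```

```text
clock: 20.38
position: [502.9, -73.1, 220.9]
ee_rot: [-0.692, 0.722, 0.001, -0.001]
contact_force: [-0.7, -0.2, -2.6]
gripper_width: 64.9
grasp_force: 67.0
clock: 21.62
position: [503.7, -71.5, 220.8]
ee_rot: [-0.608, 0.632, -0.332, -0.346]
contact_force: [0.3, -0.1, -2.1]
gripper_width: 65.1
grasp_force: 67.5
[ 0.53969289  0.39187561 -0.63535969  0.80740451 -1.3457668  -1.10925494] [503.67242494 -71.4824236  220.76381765]
[-0.84196472 -0.00143624  0.53953067]
75
go [-0.0293  0.0016  0.0206 -0.0017  0.3081  0.0023]
90
go [-0.0293  0.0016  0.0206 -0.002   0.5699  0.0021]
```

```bash
python3 -c "
from h import *
D=down(-92.4)
go([502,-76,168],(R.from_matrix(D)*R.from_rotvec([0,np.radians(85),0])).as_matrix())"
python3 -m handwheel '[[-0.005,0,0.004,0,0.06,0,-1],[-0.012,0,0.010,0,0.13,0,-1],[-0.02,0,0.016,0,0.2,0,-1],[-0.028,0,0.022,0,0.27,0,-1],[-0.036,0.001,0.027,0,0.34,0,-1],[-0.040,0.001,0.031,0,0.4,0,-1],[-0.042,0.001,0.033,0,0.46,0,-1],[-0.042,0.001,0.033,0,0.48,0,-1],[-0.042,0.001,0.033,0,0.48,0,-1]]'
python3 - <<'E'
from h import *
st=read_state();print(st['joints'],st['position'])
D=down(-92.4)
go([502,-76,168],(R.from_matrix(D)*R.from_rotvec([0,np.radians(85),0])).as_matrix())
im,_=get_image("scene"); cv2.imwrite("pics/s5.png",cv2.resize(im[100:330,120:430],None,fx=2,fy=2))
E
```

```text
go [-0.042   0.0014  0.0323 -0.0019  0.4826  0.0022]
clock: 22.75
position: [502.5, -77.6, 168.6]
ee_rot: [-0.511, 0.533, -0.467, -0.486]
contact_force: [1.0, -0.3, -2.4]
gripper_width: 65.1
grasp_force: 67.5
[ 0.56694836  0.69531769 -0.7310931   0.95599255 -1.56244612 -1.45267004] [502.50591951 -77.61899464 168.56417923]
go [-0.0007  0.0006 -0.0015  0.0001  0.0041 -0.0002]
```

View pics/s5.png

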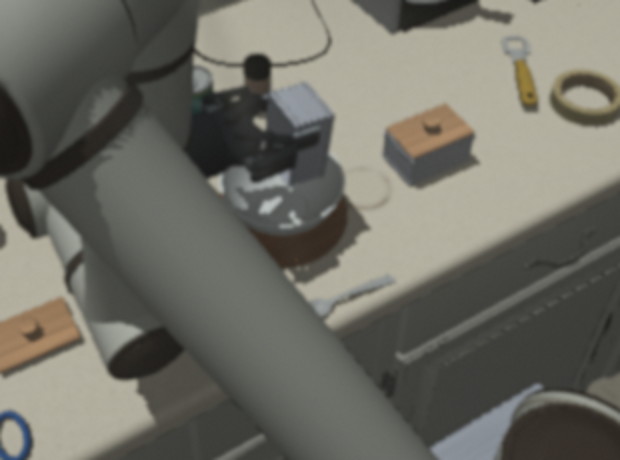

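The tin stands on end over the bowl at about (300,140), clear of it. The full tin and the loose lid are undisturbed. I tip further, slowly.

```bash
python3 -m handwheel '[[0,0,0,0,0.03,0,-1],[0,0,0,0,0.07,0,-1],[0,0,0,0,0.11,0,-1],[0,0,0,0,0.15,0,-1],[0,0,0,0,0.19,0,-1],[0,0,0,0,0.23,0,-1],[0,0,0,0,0.27,0,-1],[0,0,0,0,0.31,0,-1],[0,0,0,0,0.35,0,-1],[0,0,0,0,0.38,0,-1]]'
python3 -m handwheel '[[0,0,0,0,0,0,-1],[0,0,0,0,0,0,-1],[0,0,0,0,0,0,-1],[0,0,0,0,0,0,-1],[0,0,0,0,0,0,-1],[0,0,0,0,0,0,-1]]'
python3 - <<'E'
from h import *
st=read_state();print(st['joints'],st['position'])
im,_=get_image("top");im2,_=get_image("wrist")
cv2.imwrite("pics/t6.png",np.hstack([cv2.resize(im[150:250,200:320],(400,334)),cv2.resize(im2,(400,334))]))
E
```

```text
clock: 24.05
position: [502.3, -77.7, 168.6]
ee_rot: [0.413, -0.431, 0.555, 0.579]
contact_force: [-0.2, -0.5, -1.4]
gripper_width: 65.6
grasp_force: 67.7
clock: 24.8
position: [502.3, -77.8, 168.7]
ee_rot: [0.414, -0.432, 0.555, 0.579]
contact_force: [-0.4, 0.4, -2.0]
gripper_width: 65.0
grasp_force: 67.7
[ 0.54758471  0.89737476 -0.73474321  0.96706198 -1.82544635 -1.62359861] [502.29789479 -77.75012718 168.71405279]
```

View pics/t6.png

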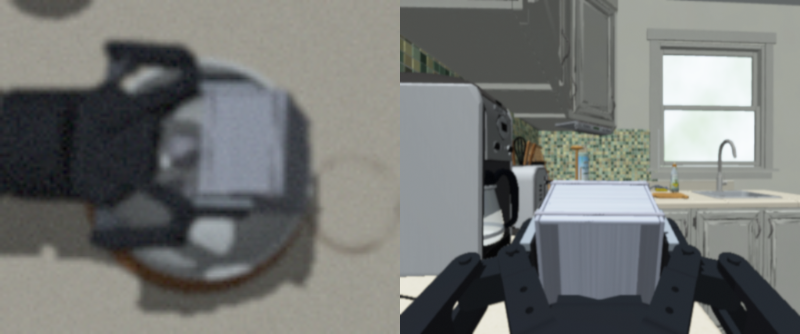

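A chiller shows in the bowl at (185,145) in the left half. I raise and untilt the tin, then check the bowl.

```bash
python3 -m handwheel '[[0.02,0,0.006,0,0,0,-1],[0.045,0,0.013,0,0,0,-1],[0.06,0,0.018,0,-0.1,0,-1],[0.06,0,0.018,0,-0.25,0,-1],[0.06,0,0.018,0,-0.42,0,-1],[0.06,0,0.018,0,-0.6,0,-1],[0.06,0,0.018,0,-0.78,0,-1],[0.06,0,0.018,0,-0.96,0,-1],[0.06,0,0.018,0,-1.14,0,-1],[0.06,0,0.018,0,-1.32,0,-1]]'
python3 -c "
from h import *
st=read_state();go([491,136,225],down(-92.4))"
```

```text
clock: 26.15
position: [501.3, -77.9, 231.5]
ee_rot: [-0.668, 0.696, -0.183, -0.191]
contact_force: [0.1, -0.7, -1.4]
gripper_width: 65.3
grasp_force: 67.6
go [-1.868e-01  1.920e-02 -1.030e-01  3.000e-04 -5.345e-01  2.000e-04]
```

```bash
python3 -m handwheel '[[-0.03,0.003,-0.017,0,-0.1,0,-1],[-0.07,0.007,-0.039,0,-0.25,0,-1],[-0.11,0.011,-0.061,0,-0.4,0,-1],[-0.15,0.015,-0.083,0,-0.5,0,-1],[-0.18,0.018,-0.1,0,-0.534,0,-1],[-0.187,0.019,-0.103,0,-0.534,0,-1],[-0.187,0.019,-0.103,0,-0.534,0,-1]]'
python3 - <<'E'
from h import *
st=read_state();print(st['position'],st['ee_rot'],st['contact_force'])
im,_=get_image("top");im2,_=get_image("wrist")
cv2.imwrite("pics/t7.png",np.hstack([cv2.resize(im[150:250,140:320],(420,234)),cv2.resize(im2,(360,234))]))
go([491,136,20],down(-92.4))
E
```

```text
clock: 27.02
position: [491.4, 135.7, 222.8]
ee_rot: [-0.692, 0.722, -0.002, -0.004]
contact_force: [0.8, 0.5, -0.3]
gripper_width: 65.1
grasp_force: 67.6
[491.35155186 135.68077326 222.83841592] [-0.69234115  0.72155934 -0.00187668 -0.00351075] [ 0.82909342  0.49132595 -0.3447008 ]
go [-0.0022  0.0005  0.203   0.0014 -0.0072 -0.0005]
```

View pics/t7.png

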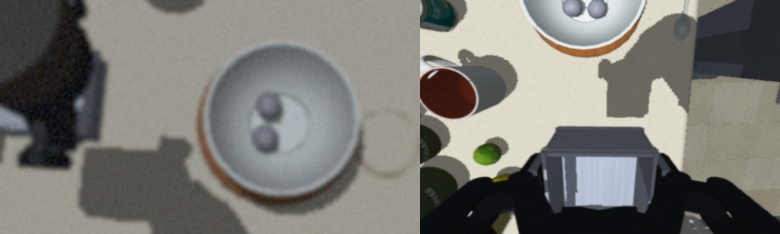

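Both chillers lie in the bowl, at (269,106) and (265,138) in the left half, and the bowl is still centred. The tin is empty, so I set it down.

```bash
python3 -m handwheel '[[0,0,0.04,0,0,0,-1],[-0.001,0,0.09,0,-0.005,0,-1],[-0.002,0,0.14,0,-0.007,0,-1],[-0.002,0,0.175,0,-0.007,0,-1],[-0.002,0,0.195,0,-0.007,0,-1],[-0.002,0,0.203,0,-0.007,0,-1],[-0.002,0,0.207,0,-0.007,0,-1],[-0.002,0,0.207,0,-0.007,0,-1]]'
python3 -c "
from h import *
st=read_state();go([491,136,13.1],down(-92.4));print(st['contact_force'])"
```

```text
clock: 28.12
position: [492.7, 136.9, 17.1]
ee_rot: [-0.692, 0.722, 0.0, 0.001]
contact_force: [0.3, 0.0, -1.9]
gripper_width: 65.3
grasp_force: 67.6
go [ 0.001   0.0017  0.004  -0.001   0.0016 -0.0002]
[ 0.29573655  0.01967896 -1.92823792]
```

```bash
python3 -m handwheel '[[0,0,0.001,0,0,0,-1],[0,0,0.002,0,0,0,-1],[0,0,0.003,0,0,0,-1],[0,0,0.004,0,0,0,-1],[0,0,0.004,0,0,0,-1]]'
```

```text
clock: 28.75
position: [492.4, 136.9, 13.2]
ee_rot: [-0.692, 0.722, 0.0, 0.001]
contact_force: [-2.7, 0.1, 5.9]
gripper_width: 65.2
grasp_force: 68.1
```

On the worktop: release, retreat upward and look.

```bash
python3 -m handwheel '[[0,0,0,0,0,0,0.6],[0,0,0,0,0,0,1],[0,0,0,0,0,0,1],[0,0,0,0,0,0,1],[0,0,0,0,0,0,1]]'
python3 -m handwheel '[[0,0,-0.03,0,0,0,1],[0,0,-0.08,0,0,0,1],[0.04,0,-0.13,0,0,0,1],[0.05,0,-0.18,0,0,0,1],[0.05,0,-0.22,0,0,0,1],[0.05,0,-0.22,0,0,0,1],[0.05,0,-0.22,0,0,0,1]]'
python3 - <<'E'
from h import *
st,im,d,c=grab("wrist");im2,_=get_image("scene")
cv2.imwrite("pics/f8.png",np.hstack([cv2.resize(im,(400,300)),cv2.resize(im2,(400,300))]))
E
```

```text
clock: 29.38
position: [492.3, 136.8, 12.4]
ee_rot: [-0.692, 0.722, 0.0, 0.0]
contact_force: [-0.5, -0.3, 0.3]
gripper_width: 85.2
grasp_force: 0.0
clock: 30.25
position: [489.5, 86.5, 231.7]
ee_rot: [-0.692, 0.722, 0.001, -0.0]
contact_force: [-0.5, 0.0, 0.3]
gripper_width: 85.5
grasp_force: 0.0
```

View pics/f8.png

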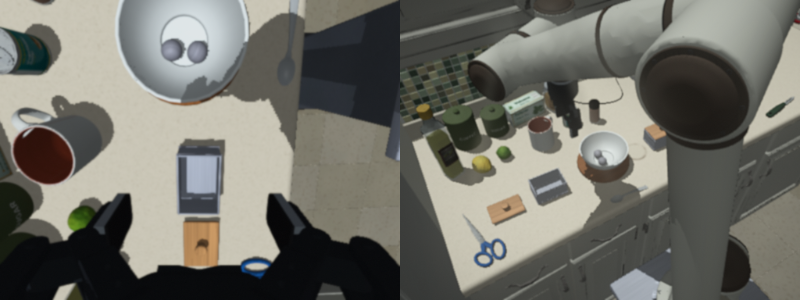

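The final view shows the emptied tin upright and open at (200,182), its lid flat at (202,240), both chillers in the bowl at (185,48), and the full tin shut at (655,135) in the scene half.

```bash
python3 -c "
from bench import *
print(job_done())"
```

```text
the job is handed in; nothing more can be done
None
```

The job is done and handed in at about 30 s: the right-hand tin weighed full in the 25° tilt and stands shut, both chillers from the left-hand tin are in the bowl, and that tin stands upright and open with its lid on the worktop.

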